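# Load a thread cone on the winder's drive and switch it on

### The job

Load the yellow thread cone from the green mat into the round cup of the winder, keeping it upright: turn and shuffle it about in the cup until the slots in its foot find the drive bars and it drops fully home, standing level on the cup's floor. Only then push the red start lever all the way over to its far stop. Leave the other cones and the things lying about where they are.

Things in the scene. Friction and masses are not known exactly. Their poses are not given: they have to be found in the camera images.
- yellow_cone: Upright cone of yellow thread on a white core, 118 mm tall, 0.2 to 0.45 kg. Origin: centre of underside, z up. From below: foot 76 mm across, 20 mm high; thread from 20 to 78 mm, 64 narrowing to 54 mm across; neck above. Underside of the foot: three radial slots, 12 mm wide, 14 mm deep, edges chamfered, running from the middle to the rim at 0, 120, 240 degrees from the cone's x axis.
- cup (a point): Centre of the cup's flat floor in the winder, z up, x pointing from the winder's front to its back, away from the robot (yaw within 0.3 rad). The cup is a fixed round pocket 85 mm across, 24 mm deep; its rim is 50 mm above the table. On the floor stands the keyed drive (see winder).
- neck (a point): Middle of the yellow cone's neck, the place to grip, at any yaw: round white core, 32 mm across, from 78 to 118 mm above the cone's underside; this point is at 98 mm.
- winder: Fixed white box 170 x 310 x 50 mm, axes as cup, origin under its middle. Drive in the cup: three fixed steel bars, 120 degrees apart, from the centre to 36 mm radius, 8 mm wide, 12 mm high, at an angle that differs each time and is not measured: find it by touch. Until lined up (about 2 mm, 3 degrees of play) the cone rests on the bars 12 mm up; then it drops to the floor.
- start (a joint): Red start lever of the winder, 0 = off, leaning towards the robot; 1.0 rad = on, leaning away, at its stop. It starts at 0 to 0.1, swings about a level axis and stays where it is left; about 1 N at the tip moves it.
- start_tip (a point): Centre of the red ball, 26 mm across, on the start lever: a 10 mm rod, 70 mm from pivot to ball centre. The pivot is 46 mm above the cup's floor and 160 mm from the cup's axis along +y of cup; the ball swings along x of cup, from 34 mm before the pivot to 34 mm past it. Block under it: 70 x 50 mm, top 75 mm above the table.
- teal_cone: Cone of blue thread standing on the table; not to be moved. Same make, size and shape as the yellow cone (118 mm tall, foot 76 mm across).
- maroon_cone: Cone of dark red thread standing on the table; not to be moved. Same make, size and shape as the yellow cone (118 mm tall, foot 76 mm across).
- tub: Closed pale plastic tub 108 x 78 x 53 mm, origin under its centre; leave alone.
- shears: Shears with black handles, 200 mm long, lying flat, 12 mm high, origin at the pivot; leave alone.
- hoop: Wooden embroidery hoop lying flat, 150 mm across, 12 mm high, origin under its centre; leave alone.
- pin_dish: Blue ceramic dish 84 mm across, 30 mm high, origin under its centre; leave alone.
- chalk_box: Cardboard box 90 x 50 x 30 mm, origin under its centre; leave alone.
Not all that is in view belongs to the job. What is shaped like the yellow_cone but orange or purple is not meant.

How it is judged:
By the outcome, as a careful person would: the job done as asked, in the order asked, and still so for the second after the job is handed in, with the robot touching nothing.
It also fails if it takes over 64 s, if anything falls off the work surface, if the arm or the gripper's body presses on something with over 40 N, if the wrist force passes 120 N, or if a joint passes its speed limit or range.

### The arm

A 6-joint arm with a two-finger parallel gripper is mounted at the origin on the work surface. World frame = base frame: x ahead of the robot, y to its left, z up, the work surface at z = 0. Lengths are in m, angles in rad, forces in N, time in s.
With the tool pointing down it reaches from about 0.35 to 0.775 m from the base axis. Payload 5.5 kg.
Tool frame: the origin (TCP) lies at the very end of the fingers, on their centre line; the grasp point (between the pads) lies 19 mm behind it; z points along the fingers, y is the line along which they close (so a half turn about z gives the same grasp; the last joint's range is limited). The gripper opens to 85 mm and grips with 20 to 120 N. Pads are 22 mm wide; open, the fingers measure 114 mm over their backs; the gripper's body (76 mm by 85 mm) begins 54 mm behind the grasp point. The pads swing forward as they close: fully open they stand 13 mm farther back than shut.
Start: joints at [-1.331, 0.313, 0.046, 1.304, 0, 1.431], TCP at [0.213, -0.534, 0.199] pointing down, gripper open.
Joint ranges: [-2.76, 2.76], [-0.86, 1.69], [-1.03, 1.26], [-2.2, 2.34], [-1.47, 1.5], [-3.14, 3.14]. Speed limits (rad/s): [2.57, 2.57, 3.14, 3.14, 3.14, 3.14].

### API

Orientations are given as a unit quaternion [w, x, y, z].
In Python, from workcell import env, cams, ticket, spotter gives the robot as it stands.
- The arm moves only by the tool jog_arm, never from a script. Its argument "increments" is a list that holds one entry, the list of rows, each a list of 7 numbers: the shift along the tool's x, y, z in units of 0.25 m (1.0 is 0.25 m), then the turn, a rotation vector about the tool's x, y, z in units of 180 degrees (1.0 is 180 degrees), then the closure in counts, from 0 (fully open) to 255 (shut). A call has 1 to 20 rows; each row shifts and turns the commanded pose from where the row before left it, along the tool's axes as they then stand; what a row does not reach is not made up. A row lasts 1/10 s, in which the tool goes at most 50 mm and 8.59 degrees, less where a joint would pass 70% of its speed; a pose out of reach is approached as far as the arm can. A call with a number of a shift or a turn outside -1 to 1 is refused whole. A call with a gripper value outside its range is refused whole. The fingers move at their own pace and stop on an object; "force" is the grip in N (left out, the last holds). Time passes only in rows, so rows that do not move let the fingers close. It gives the time, the measured TCP pose, the force, the opening and the grip force at its end, in the units of the state.
- env.get_state(): the state, without advancing time (a new reading comes with each control period).
- cams.read_camera(name): name is "scene" or "top"; returns a dict with "pixels" (420x560x3 uint8, red, green, blue), "fx", "fy", "cx", "cy" (pixels), "xyz" and "attitude" of the camera in the world. Camera axes: x right, y down, z forward; pixel columns grow to the right and rows downward; lengths in m; the calibration is good to about 2 mm. A picture is of the moment at which its call begins. There is no depth.
- ticket.hand_in(): hands the job in; it is judged then, once.
Trained networks look in the newest picture that a camera, given by its name, has taken for a name from the list of things; names that differ only in an ending like _2 or _b are one class to them, and where a whole thing is asked for, a point or a joint stands for the part that bears it (a point fixed in the world has none). Each returns a list of dicts, best first, with "conf" (0 to 1); they miss things now and then, are a little off and sometimes report something else, mostly with a low value. They report only what shows in the picture. A call takes as long as a camera call. They do not tell look-alikes from the thing itself.
- spotter.find_in(target, camera): "uv" ([column, row] in pixels, amid what is visible of it).
- spotter.cut_out(target, camera): "region" (420x560 bool, what is visible of it) and "uv" ([column, row] in pixels, amid what is visible of it).
- spotter.landmark_of(target, camera): "uv" ([column, row] in pixels: a listed point, or the origin of a listed thing).
The state is a dict: "clock": time; "joint_pos": joint angles; "qvel": joint speeds; "tau": joint torques, N m; "tcp_pos": TCP position; "orientation": TCP orientation; "wrist_force": force on the tool from outside, world axes, zero at the start; "ft_torque": the same for the moment, N m; "finger_gap": finger opening in m; "grip_force": force on a finger pad.
Only numpy, scipy, OpenCV 4.12 (cv2) and the standard library are available. Lean on these libraries where they do the work, as an engineer would, in place of code of your own. Each camera call takes 0.05 s, during which the arm holds its last target. There are 200 camera calls.

## Working session

There is one attempt and no reset: what is moved stays moved. The work goes in short steps, Python scripts to look and compute and a tool call to move; the robot and the scene stay as the last step left them, time stands still between calls to the robot, and variables do not carry over. Pictures are saved under pics/ and viewed, at most 10 in all, crops included, and the job is handed in when it is done.

Besides the shell and the picture viewer there is one more tool, called after "Emit:" by a JSON object that holds its "method" and its "body", one argument or row to a line. jog_arm: Moves the arm, as the interface text tells. Shifts and turns lie within -1 to 1; 1 stands for 0.25 m of shift or 180 degrees of turn. Its arguments: {"type":"object","properties":{"increments":{"type":"array"},"force":{"type":"number"}},"required":["increments"]}

```bash
mkdir -p pics; ls; cat > h.py <<'E'
import numpy as np,cv2
from scipy.spatial.transform import Rotation as R
from workcell import env,cams,ticket,spotter
def rot(q): q=np.array(q); return R.from_quat([q[1],q[2],q[3],q[0]]).as_matrix()
def ray(c,uv):
    d=np.array([(uv[0]-c['cx'])/c['fx'],(uv[1]-c['cy'])/c['fy'],1.])
    A=np.array(c['attitude']); A=A if A.shape==(3,3) else rot(A)
    d=A@d; return np.array(c['xyz']),d/np.linalg.norm(d)
def tri(r1,r2):
    (o1,d1),(o2,d2)=r1,r2
    s=np.linalg.lstsq(np.c_[d1,-d2],o2-o1,rcond=None)[0]
    a,b=o1+s[0]*d1,o2+s[1]*d2
    return (a+b)/2,np.linalg.norm(a-b)
def onz(r,z): return r[0]+r[1]*(z-r[0][2])/r[1][2]
E
python3 - <<'E'
from h import *
np.set_printoptions(precision=4,suppress=True)
c={n:cams.read_camera(n) for n in('scene','top')}
for n in c:
    cv2.imwrite(f'pics/{n}0.png',c[n]['pixels'][...,::-1]); print(n,c[n]['xyz'],c[n]['attitude'],c[n]['fx'])
for t in ['yellow_cone','neck','cup','start_tip','winder','teal_cone','maroon_cone','tub','shears','hoop','pin_dish','chalk_box']:
    L={n:spotter.landmark_of(t,n) for n in c}
    print(t,{n:[(np.round(x['uv'],1).tolist(),round(x['conf'],2)) for x in L[n][:4]] for n in c})
    for a in L['scene'][:3]:
        for b in L['top'][:3]:
            p,e=tri(ray(c['scene'],a['uv']),ray(c['top'],b['uv']))
            if e<.02: print('   ',p,round(e,4))
print(env.get_state())
E
```

```text
pics
scene [1.0448 0.4856 0.7418] [-0.1422  0.317   0.8538 -0.3877] 433.90689378799294
top [ 0.3785 -0.0473  1.1266] [-0.0605  0.7147 -0.6931  0.0721] 476.857326736688
yellow_cone {'scene': [([249.8, 248.2], 0.94), ([281.1, 200.1], 0.8), ([357.0, 209.7], 0.78), ([326.2, 183.4], 0.77)], 'top': [([329.4, 254.4], 0.84), ([260.3, 308.6], 0.61), ([297.5, 187.7], 0.6), ([312.8, 311.8], 0.55)]}
    [ 0.651  -0.0853 -0.0058] 0.0078
    [ 0.4889 -0.1634 -0.0005] 0.0111
    [ 0.3614 -0.0079 -0.0045] 0.0022
neck {'scene': [([326.6, 154.6], 0.79), ([246.3, 216.7], 0.59), ([175.3, 236.1], 0.58), ([359.5, 173.5], 0.57)], 'top': [([260.6, 312.6], 0.89), ([314.3, 309.9], 0.85), ([329.3, 251.6], 0.77), ([332.6, 254.3], 0.74)]}
    [ 0.3636 -0.1251  0.1053] 0.0021
cup {'scene': [([341.6, 258.8], 0.6)], 'top': [([218.6, 228.1], 0.81)]}
    [0.5399 0.0969 0.0312] 0.0083
start_tip {'scene': [([416.4, 268.7], 0.53), ([170.3, 185.0], 0.16)], 'top': [([131.2, 225.2], 0.44)]}
    [0.5275 0.2618 0.1364] 0.0016
winder {'scene': [([364.6, 293.7], 0.7)], 'top': [([183.2, 229.6], 0.88)]}
    [ 0.5434  0.1803 -0.0
[... 641 characters left out ...]
9, 295.0], 0.24)], 'top': [([399.7, 291.2], 0.88)]}
    [ 0.4137 -0.3309  0.0224] 0.0086
chalk_box {'scene': [([251.3, 327.1], 0.86)], 'top': [([226.3, 135.8], 0.85)]}
    [0.7778 0.0907 0.0025] 0.0011
{'clock': 1.3, 'joint_pos': array([-1.3306,  0.3132,  0.0461,  1.3036, -0.    ,  1.4312]), 'qvel': array([ 0.0009, -0.    , -0.0012, -0.0001, -0.0003,  0.0009]), 'tau': array([  0.0032, -48.047 ,  29.881 ,   0.0004,  -0.    ,  -0.    ]), 'tcp_pos': array([ 0.2132, -0.5341,  0.1986]), 'orientation': array([ 0.    ,  0.982 ,  0.1888, -0.    ]), 'wrist_force': array([ 0.508 , -0.155 , -0.4102]), 'ft_torque': array([-0.0165,  0.0316,  0.0512]), 'grip_force': 0.0, 'finger_gap': 0.08533874553420409}
```

View pics/scene0.png

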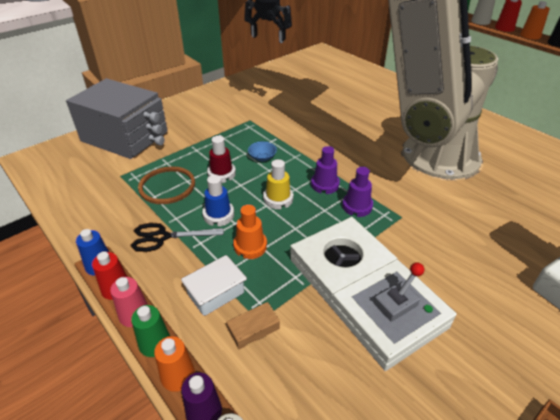

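View pics/top0.png

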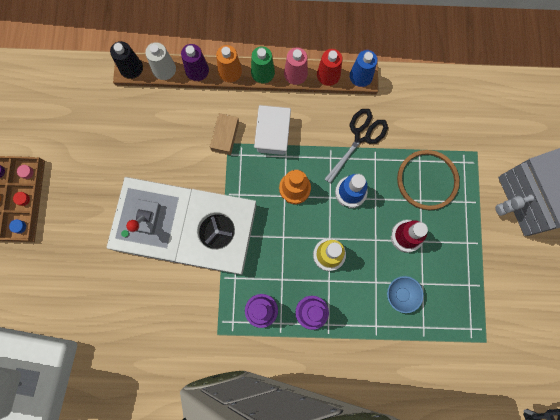

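Scene view: the yellow cone is at about (279,185) and its neck at (278,168); the cup is at (343,252) and the red ball at (417,269). Top view: yellow cone at (330,254), cup at (216,231), ball at (132,226), with the drive bars showing as a Y in the cup. Next I refine the cone by silhouette and the cup by its rim.

```bash
cat >> h.py <<'E'
def proj(c,P):
    A=np.array(c['attitude']); A=A if A.shape==(3,3) else rot(A)
    q=(np.atleast_2d(P)-np.array(c['xyz']))@A
    return np.c_[q[:,0]/q[:,2]*c['fx']+c['cx'],q[:,1]/q[:,2]*c['fy']+c['cy']]
T=np.linspace(0,2*np.pi,60,endpoint=False)
def circ(x,y,z,r): return np.c_[x+r*np.cos(T),y+r*np.sin(T),0*T+z]
def sil(c,x,y,z0=0,s=4):
    m=np.zeros((420*s,560*s),np.uint8)
    for (a,ra),(b,rb) in [((0,.038),(.02,.038)),((.02,.032),(.078,.027)),((.078,.016),(.118,.016))]:
        p=proj(c,np.r_[circ(x,y,z0+a,ra),circ(x,y,z0+b,rb)])
        cv2.fillConvexPoly(m,cv2.convexHull(np.round((p+.5)*s-.5).astype(np.int32)),255)
    return cv2.resize(m,(560,420),interpolation=cv2.INTER_AREA)/255.
E
cat > m.py <<'E'
from h import *
from scipy.optimize import minimize
np.set_printoptions(precision=4,suppress=True)
c={n:cams.read_camera(n) for n in('scene','top')}
near={'scene':(279,185),'top':(331,252)}
M={}
for n in c:
    L=spotter.cut_out('yellow_cone',n)
    b=min(L,key=lambda r:np.hypot(*(np.array(r['uv'])-near[n]))); M[n]=b['region'].astype(float); print(n,b['uv'],M[n].sum())
f=lambda p,ns=('scene','top'):sum(np.abs(sil(c[n],p[0],p[1],p[2])-M[n]).sum() for n in ns)
S=[[.489,-.163,0],[.499,-.163,0],[.489,-.153,0],[.489,-.163,.01]]
r=minimize(f,S[0],method='Nelder-Mead',options=dict(initial_simplex=S)); print('cone',r.x,r.fun)
for n in c:
    r=minimize(lambda p:f([p[0],p[1],0],(n,)),S[0][:2],method='Nelder-Mead',options=dict(initial_simplex=[s[:2] for s in S[:3]])); print(n,r.x,r.fun)
# lever ball
B={}
for n,uv in (('scene',(417,269)),('top',(132,226))):
    h=cv2.cvtColor(c[n]['pixels'],cv2.COLOR_RGB2HSV).astype(int)
    m=((h[...,0]<8)|(h[...,0]>172))&(h[...,1]>150)&(h[...,2]>80)
    y,x=np.nonzero(m); k=np.hypot(x-uv[0],y-uv[1])<12; B[n]=(x[k].mean(),y[k].mean()); print(n,B[n],k.sum())
print('ball',tri(ray(c['scene'],B['scene']),ray(c['top'],B['top'])))
a=cv2.resize(c['top']['pixels'][200:262,180:252],None,fx=8,fy=8,interpolation=cv2.INTER_CUBIC)
b=cv2.resize(c['scene']['pixels'][225:280,310:375],None,fx=3,fy=3,interpolation=cv2.INTER_CUBIC)
cv2.imwrite('pics/cup.png',a[...,::-1])
# cup rim via dark blob
for n,(u,v) in (('top',(216,231)),('scene',(343,252))):
    g=cv2.cvtColor(c[n]['pixels'],cv2.COLOR_RGB2GRAY); best=None
    gx=cv2.GaussianBlur(g,(0,0),.7).astype(np.float32)
    def cost(p):
        z=.05
        i=proj(c[n],circ(p[0],p[1],z,.0425-.003)); o=proj(c[n],circ(p[0],p[1],z,.0425+.003))
        s=lambda q:cv2.remap(gx,q[:,0].astype(np.float32)[:,None],q[:,1].astype(np.float32)[:,None],cv2.INTER_LINEAR).mean()
        return s(i)-s(o)
    r=minimize(cost,[.54,.097],method='Nelder-Mead',options=dict(initial_simplex=[[.545,.09],[.53,.09],[.54,.103]])); print('cup',n,r.x,r.fun)
print([ (n,[(x['uv'],x['conf']) for x in spotter.landmark_of('cup',n)]) for n in c])
E
python3 m.py
```

```text
scene [280.1, 188.6] 1033.0
top [330.1, 255.2] 855.0
cone [ 0.4912 -0.1656 -0.0013] 96.99215686274508
scene [ 0.4913 -0.1651] 65.07843137254902
top [ 0.4913 -0.165 ] 31.380392156862747
scene (np.float64(417.17857142857144), np.float64(268.8857142857143)) 140
top (np.float64(132.10576923076923), np.float64(225.21153846153845)) 104
ball (array([0.5269, 0.2615, 0.1354]), np.float64(0.0013267107584785862))
cup top [0.5343 0.0977] -127.41637420654297
cup scene [0.5338 0.0982] -90.2301254272461
[('scene', [([340.2, 260.0], 0.71)]), ('top', [([219.1, 230.1], 0.65), ([133.9, 227.0], 0.21), ([185.0, 228.1], 0.2)])]
```

View pics/cup.png

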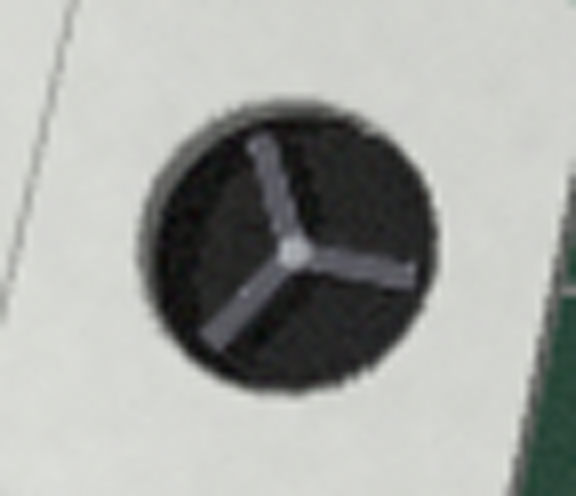

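Cup crop: the three-bar drive has its hub at crop (293,252), i.e. top pixel (216.2,231.1), and the bar tips are at crop (260,145), (410,272) and (212,338).

```bash
cat > k.py <<'E'
from h import *
np.set_printoptions(precision=4,suppress=True)
c=cams.read_camera('top')
f=lambda u,v:onz(ray(c,(180+(u+.5)/8-.5,200+(v+.5)/8-.5)),.038)
h=f(293,252);print('hub',h)
for t in [(260,145),(410,272),(212,338)]:
    d=f(*t)-h; print(np.degrees(np.arctan2(d[1],d[0])),np.linalg.norm(d))
for t in [(75,0),(5,310),(515,490),(575,190)]: print('edge',onz(ray(c,(180+t[0]/8,200+t[1]/8)),.05))
s=env.get_state(); M=rot(s['orientation']); print(M)
print('to cone, tool units', (M.T@(np.array([.4912,-.1653,.30])-s['tcp_pos']))/.25)
E
python3 k.py
```

```text
hub [0.5344 0.0979 0.038 ]
20.035023297263844 0.03286880465179337
-97.96305355410047 0.03416700504979664
139.65488507068912 0.033524589353859685
edge [0.6028 0.1618 0.05  ]
edge [0.5126 0.1756 0.05  ]
edge [0.4662 0.0292 0.05  ]
edge [0.5521 0.016  0.05  ]
[[ 0.9287  0.3707  0.    ]
 [ 0.3707 -0.9287 -0.0001]
 [-0.      0.0001 -1.    ]]
to cone, tool units [ 1.5797 -0.9577 -0.4056]
```

Emit:
{"method": "jog_arm", "body": {
  "increments": [
    [[0, 0, -0.05, 0, 0, -0.0474, 0], [0, 0, -0.05, 0, 0, -0.0474, 0], [0, 0, -0.05, 0, 0, -0.0474, 0], [0, 0, -0.05, 0, 0, -0.0474, 0], [0, 0, 0, 0, 0, -0.0474, 0], [0, 0, 0, 0, 0, -0.0474, 0], [0, 0, 0, 0, 0, -0.0474, 0], [0, 0, 0, 0, 0, -0.0474, 0], [0.123, 0.0925, 0, 0, 0, 0, 0], [0.123, 0.0925, 0, 0, 0, 0, 0], [0.123, 0.0925, 0, 0, 0, 0, 0], [0.123, 0.0925, 0, 0, 0, 0, 0], [0.123, 0.0925, 0, 0, 0, 0, 0], [0.123, 0.0925, 0, 0, 0, 0, 0], [0.123, 0.0925, 0, 0, 0, 0, 0], [0.123, 0.0925, 0, 0, 0, 0, 0], [0.123, 0.0925, 0, 0, 0, 0, 0], [0.123, 0.0925, 0, 0, 0, 0, 0], [0.123, 0.0925, 0, 0, 0, 0, 0], [0.123, 0.0925, 0, 0, 0, 0, 0]]
  ],
  "force": 40
}}

```text
clock: 3.65
tcp_pos: [0.4914, -0.1636, 0.2488]
orientation: [0.0, 0.707, 0.707, 0.0]
wrist_force: [0.3, -1.4, 0.2]
finger_gap: 0.0852
grip_force: 0.0
```

Emit:
{"method": "jog_arm", "body": {
  "increments": [
    [[0, 0, 0.13, 0, 0, 0, 0], [0, 0, 0.13, 0, 0, 0, 0], [0, 0, 0.13, 0, 0, 0, 0], [0, 0, 0.13, 0, 0, 0, 0], [0, 0, 0.09, 0, 0, 0, 0], [0, 0, 0.05, 0, 0, 0, 0], [0, 0, 0, 0, 0, 0, 0], [0, 0, 0, 0, 0, 0, 255], [0, 0, 0, 0, 0, 0, 255], [0, 0, 0, 0, 0, 0, 255], [0, 0, 0, 0, 0, 0, 255], [0, 0, 0, 0, 0, 0, 255], [0, 0, 0, 0, 0, 0, 255], [0, 0, 0, 0, 0, 0, 255], [0, 0, 0, 0, 0, 0, 255]]
  ],
  "force": 50
}}

```text
clock: 5.15
tcp_pos: [0.4913, -0.1665, 0.0881]
orientation: [0.003, 0.707, 0.707, -0.0]
wrist_force: [-9.7, 0.5, 26.6]
finger_gap: 0.0
grip_force: 13.4
```

```bash
python3 - <<'E'
from h import *
a=cams.read_camera('scene')['pixels'][60:300,150:420];b=cams.read_camera('top')['pixels'][150:340,220:460]
a=cv2.resize(a,(400,356));b=cv2.resize(b,(400,317))
o=np.zeros((356,800,3),np.uint8);o[:,:400]=a;o[:317,400:]=b
cv2.imwrite('pics/g1.png',o[...,::-1]); s=env.get_state();print(s['wrist_force'],s['finger_gap'],s['grip_force'])
E
```

```text
[-9.31046987  0.30513581 26.28651175] 9.559286615343194e-05 13.33963567565661
```

View pics/g1.png

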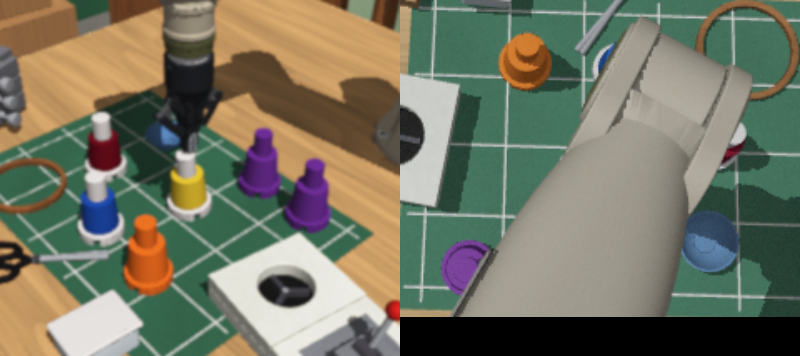

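The scene crop shows the shut fingers ending just at the top of the yellow neck, at crop (187,155), so they did not straddle it. I check where the reported TCP projects.

```bash
python3 - <<'E'
from h import *
c=cams.read_camera('scene'); s=env.get_state(); im=c['pixels'].copy()
for z in (0,.04,.12,.019): print(z,proj(c,s['tcp_pos']+[0,0,z]))
print('necktop',proj(c,[.4912,-.1653,.118]),'neck bottom',proj(c,[.4912,-.1653,.078]), s['joint_pos'])
u,v=263,150
a=cv2.resize(im[90:215,220:340],(768,800)[:1]+(600,) if 0 else (576,600),interpolation=cv2.INTER_CUBIC)
f=576/120
for z,col in((0,(255,0,255)),(.04,(0,255,255)),(.08,(0,255,0))):
    p=proj(c,s['tcp_pos']+[0,0,z])[0]; cv2.circle(a,(int((p[0]-220)*f),int((p[1]-90)*f)),4,col,-1)
cv2.imwrite('pics/g2.png',a[...,::-1])
E
```

```text
0 [[277.38943654 172.46279101]]
0.04 [[277.30826673 159.27238369]]
0.12 [[277.13302526 130.79496721]]
0.019 [[277.3513835  166.27902412]]
necktop [[277.67149924 162.8720592 ]] neck bottom [[277.7433537  175.90137349]] [-0.48008816  0.2628373  -0.30246924  1.00054806 -0.00234669  1.09088733]
```

View pics/g2.png

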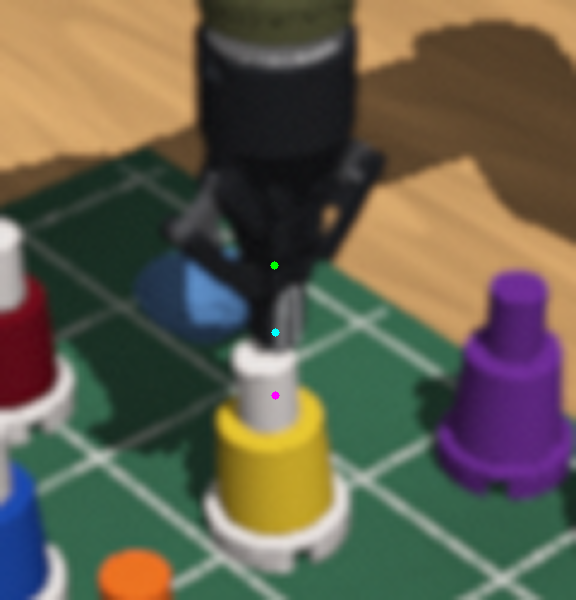

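The fingers are standing on top of the neck: reported TCP z 0.088 while the tips are really at 0.118, so the reading is about 30 mm low (columns match, so xy looks right). I lift, open and re-measure the cone before another grasp.

Emit:
{"method": "jog_arm", "body": {
  "increments": [
    [[0, 0, -0.1, 0, 0, 0, 255], [0, 0, -0.16, 0, 0, 0, 255], [0, 0, -0.16, 0, 0, 0, 0], [0, 0, 0, 0, 0, 0, 0], [0, 0, 0, 0, 0, 0, 0], [0, 0, 0, 0, 0, 0, 0], [0, 0, 0, 0, 0, 0, 0]]
  ]
}}

```text
clock: 6.0
tcp_pos: [0.4896, -0.1645, 0.1872]
orientation: [-0.001, 0.707, 0.707, -0.0]
wrist_force: [0.4, -0.2, -0.2]
finger_gap: 0.0722
grip_force: 0.0
```

```bash
cat > m2.py <<'E'
from h import *
from scipy.optimize import minimize
np.set_printoptions(precision=4,suppress=True)
c=cams.read_camera('scene'); s=env.get_state(); print(s['tcp_pos'],s['finger_gap'],s['wrist_force'])
L=spotter.cut_out('yellow_cone','scene'); b=min(L,key=lambda r:np.hypot(*(np.array(r['uv'])-(279,185)))); M=b['region'].astype(float)
print(b['uv'],M.sum())
f=lambda p:np.abs(sil(c,p[0],p[1],0)-M).sum()
r=minimize(f,[.49,-.165],method='Nelder-Mead',options=dict(initial_simplex=[[.491,-.165],[.501,-.165],[.491,-.155]]));print(r.x,r.fun)
L=spotter.cut_out('yellow_cone','top'); print([(x['uv'],x['conf']) for x in L])
a=c['pixels'][70:215,220:340]; t=cams.read_camera('top')['pixels'][215:290,290:370]
o=np.zeros((580,800,3),np.uint8);o[:,:480]=cv2.resize(a,(480,580),interpolation=cv2.INTER_CUBIC);o[:300,480:]=cv2.resize(t,(320,300))
for z in (0,.03):
    p=(proj(c,s['tcp_pos']+[0,0,z])[0]-[220,70])*4; cv2.circle(o,tuple(int(q) for q in p),3,(255,0,255),-1)
cv2.imwrite('pics/g3.png',o[...,::-1])
E
python3 m2.py
```

```text
[ 0.4897 -0.1646  0.1872] 0.0788456302900062 [-0.0876  0.0433  0.2124]
[279.3, 188.3] 982.0
[ 0.4897 -0.1671] 104.74901960784314
[([295.8, 184.4], 0.69), ([134.6, 224.5], 0.37), ([405.8, 293.1], 0.18)]
```

View pics/g3.png

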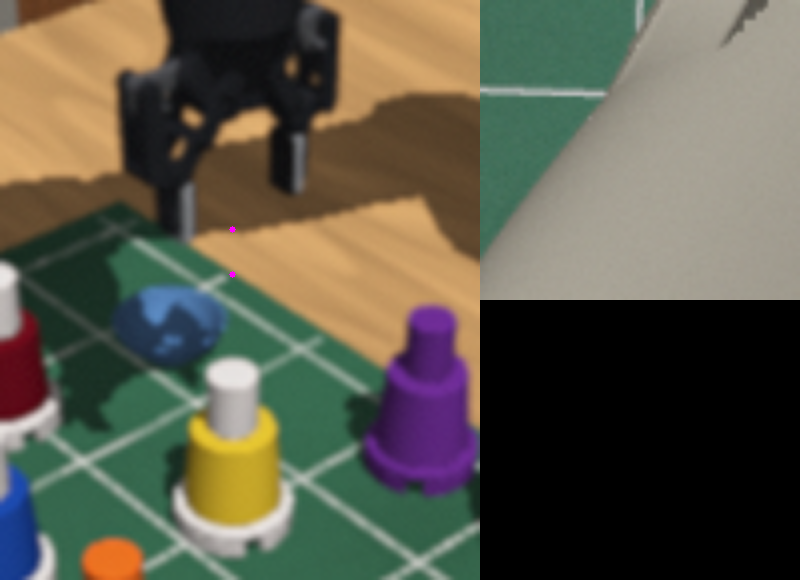

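The cone stands upright, neck top at crop (232,370). The open fingertips are at (175,238) and (290,190), midway about 30 mm above the reported TCP, which confirms the z reading is 30 mm low. There is a foot slot at about (257,545). I regrasp at reported z 0.055.

Emit:
{"method": "jog_arm", "body": {
  "increments": [
    [[-0.006, 0, 0.13, 0, 0, 0, 0], [0, 0, 0.13, 0, 0, 0, 0], [0, 0, 0.13, 0, 0, 0, 0], [0, 0, 0.09, 0, 0, 0, 0], [0, 0, 0.05, 0, 0, 0, 0], [0, 0, 0, 0, 0, 0, 0], [0, 0, 0, 0, 0, 0, 255], [0, 0, 0, 0, 0, 0, 255], [0, 0, 0, 0, 0, 0, 255], [0, 0, 0, 0, 0, 0, 255], [0, 0, 0, 0, 0, 0, 255], [0, 0, 0, 0, 0, 0, 255]]
  ],
  "force": 50
}}

```text
clock: 7.4
tcp_pos: [0.4912, -0.1669, 0.0574]
orientation: [0.001, 0.707, 0.707, 0.0]
wrist_force: [-1.3, 0.7, 6.6]
finger_gap: 0.0302
grip_force: 49.6
```

```bash
python3 - <<'E'
from h import *
c=cams.read_camera('scene')
x0,y0=.4897,-.1660
# unwrap foot side
A=np.radians(np.arange(-30,130,4)); g=cv2.GaussianBlur(cv2.cvtColor(c['pixels'],cv2.COLOR_RGB2GRAY),(0,0),.5)
rows=[]
for z in (.004,.007,.010,.017):
    p=proj(c,np.c_[x0+.038*np.cos(A),y0+.038*np.sin(A),0*A+z]).astype(np.float32)
    rows.append(cv2.remap(g,p[:,0][:,None],p[:,1][:,None],cv2.INTER_LINEAR)[:,0])
for i,a in enumerate(A): print(int(round(np.degrees(a))),[int(r[i]) for r in rows],end=' ')
s=env.get_state();print(s['finger_gap'],s['grip_force'])
E
```

```text
-30 [95, 106, 126, 164] -26 [97, 102, 118, 165] -22 [101, 101, 113, 165] -18 [111, 104, 111, 163] -14 [119, 109, 113, 163] -10 [128, 115, 116, 163] -6 [136, 122, 121, 166] -2 [141, 128, 127, 167] 2 [144, 132, 131, 170] 6 [144, 136, 138, 172] 10 [147, 141, 143, 175] 14 [146, 142, 146, 179] 18 [144, 144, 148, 183] 22 [142, 147, 150, 182] 26 [140, 150, 155, 185] 30 [141, 153, 162, 190] 34 [147, 160, 169, 195] 38 [153, 165, 173, 198] 42 [156, 168, 172, 199] 46 [157, 171, 174, 198] 50 [158, 172, 175, 198] 54 [155, 167, 168, 197] 58 [137, 143, 143, 193] 62 [107, 106, 108, 184] 66 [87, 83, 89, 177] 70 [86, 84, 94, 179] 74 [99, 105, 117, 191] 78 [123, 137, 150, 199] 82 [147, 161, 171, 201] 86 [158, 170, 177, 199] 90 [153, 165, 174, 197] 94 [146, 159, 169, 197] 98 [140, 153, 165, 194] 102 [134, 150, 162, 192] 106 [131, 144, 155, 183] 110 [128, 140, 148, 175] 114 [124, 132, 139, 169] 118 [119, 123, 131, 163] 122 [114, 119, 130, 160] 126 [112, 120, 131, 154] 0.030725012944269152 49.553353276569396
```

Emit:
{"method": "jog_arm", "body": {
  "increments": [
    [[0, 0, -0.06, 0, 0, 0, 255], [0, 0, -0.12, 0, 0, 0, 255], [0, 0, -0.12, 0, 0, 0, 255], [0, 0, -0.1, 0, 0, 0, 255], [0.1325, 0.0216, 0, 0, 0, 0, 255], [0.1325, 0.0216, 0, 0, 0, 0, 255], [0.1325, 0.0216, 0, 0, 0, 0, 255], [0.1325, 0.0216, 0, 0, 0, 0, 255], [0.1325, 0.0216, 0, 0, 0, 0, 255], [0.1325, 0.0216, 0, 0, 0, 0, 255], [0.1325, 0.0216, 0, 0, 0, 0, 255], [0.1325, 0.0216, 0, 0, 0, 0, 255], [0, 0, 0, 0, 0, 0.044, 255], [0, 0, 0, 0, 0, 0.044, 255], [0, 0, 0, 0, 0, 0.044, 255], [0, 0, 0, 0, 0, 0.044, 255], [0, 0, 0, 0, 0, 0.044, 255], [0, 0, 0, 0, 0, 0.044, 255], [0, 0, 0, 0, 0, 0, 255], [0, 0, 0, 0, 0, 0, 255]]
  ]
}}

```text
clock: 9.45
tcp_pos: [0.5333, 0.0985, 0.1558]
orientation: [-0.0, 0.931, 0.364, -0.0]
wrist_force: [0.4, 0.2, -1.8]
finger_gap: 0.0304
grip_force: 50.4
```

```bash
cat > m3.py <<'E'
from h import *
from scipy.optimize import minimize
np.set_printoptions(precision=4,suppress=True)
c=cams.read_camera('scene'); s=env.get_state(); M_=rot(s['orientation']); print(s['tcp_pos'],s['finger_gap'],s['wrist_force'],s['joint_pos'],np.degrees(np.arctan2(M_[1,0],M_[0,0])))
z0=s['tcp_pos'][2]-.0574
q=proj(c,[*s['tcp_pos'][:2],z0+.055])[0]
L=spotter.cut_out('yellow_cone','scene'); b=min(L,key=lambda r:np.hypot(*(np.array(r['uv'])-q))); M=b['region'].astype(float); print(b['uv'],q)
# fit only lower part (foot+thread), neck is hidden by fingers
def f(p):
    S=sil(c,p[0],p[1],z0); v0=int(proj(c,[p[0],p[1],z0+.078])[0,1]); return np.abs(S-M)[v0+6:].sum()
r=minimize(f,s['tcp_pos'][:2],method='Nelder-Mead',options=dict(initial_simplex=[s['tcp_pos'][:2]+d for d in ([0,0],[.01,0],[0,.01])]));print(r.x,r.fun)
A=np.radians(np.arange(-30,140,4)); g=cv2.GaussianBlur(cv2.cvtColor(c['pixels'],cv2.COLOR_RGB2GRAY),(0,0),.5)
p=proj(c,np.c_[r.x[0]+.038*np.cos(A),r.x[1]+.038*np.sin(A),0*A+z0+.008]).astype(np.float32)
v=cv2.remap(g,p[:,0][:,None],p[:,1][:,None],cv2.INTER_LINEAR)[:,0]
print([(int(round(np.degrees(a))),int(x)) for a,x in zip(A,v)])
E
python3 m3.py
```

```text
[0.5334 0.0985 0.1558] 0.030507914736366302 [-0.2083  0.5857 -2.5365] [ 0.0346  0.2671 -0.1224  1.1818 -0.0001  2.4317] 42.657078418769714
[350.8, 224.8] [348.0437 216.2558]
[0.5337 0.0979] 54.603921568627456
[(-30, 111), (-26, 105), (-22, 105), (-18, 108), (-14, 112), (-10, 112), (-6, 114), (-2, 119), (2, 127), (6, 130), (10, 132), (14, 121), (18, 90), (22, 64), (26, 55), (30, 95), (34, 151), (38, 171), (42, 173), (46, 175), (50, 178), (54, 179), (58, 179), (62, 183), (66, 185), (70, 183), (74, 181), (78, 179), (82, 180), (86, 181), (90, 180), (94, 182), (98, 184), (102, 191), (106, 197), (110, 201), (114, 208), (118, 216), (122, 221), (126, 224), (130, 227), (134, 230), (138, 232)]
```

Emit:
{"method": "jog_arm", "body": {
  "increments": [
    [[0, 0, 0.08, 0, 0, 0.014, 255], [0, 0, 0.08, 0, 0, 0, 255], [0, 0, 0.05, 0, 0, 0, 255], [0, 0, 0.03, 0, 0, 0, 255], [0, 0, 0.01, 0, 0, 0, 255], [0, 0, 0.01, 0, 0, 0, 255], [0, 0, 0, 0, 0, 0, 255]]
  ]
}}

```text
clock: 10.25
tcp_pos: [0.5338, 0.0983, 0.0913]
orientation: [0.0, 0.94, 0.342, 0.0]
wrist_force: [-0.4, -0.8, -3.7]
finger_gap: 0.0305
grip_force: 50.4
```

No contact where the bars would have stopped it, so the slots seem to be finding the bars. I go on down gently.

Emit:
{"method": "jog_arm", "body": {
  "increments": [
    [[0, 0, 0.012, 0, 0, 0, 255], [0, 0, 0.012, 0, 0, 0, 255], [0, 0, 0.006, 0, 0, 0, 255], [0, 0, 0, 0, 0, 0, 255]]
  ]
}}

```text
clock: 10.65
tcp_pos: [0.5337, 0.0985, 0.0835]
orientation: [0.0, 0.94, 0.342, -0.0]
wrist_force: [-0.4, -1.2, -3.0]
finger_gap: 0.0305
grip_force: 50.4
```

Emit:
{"method": "jog_arm", "body": {
  "increments": [
    [[0, 0, 0.006, 0, 0, 0, 255], [0, 0, 0.006, 0, 0, 0, 255], [0, 0, 0, 0, 0, 0, 255]]
  ]
}}

```text
clock: 10.95
tcp_pos: [0.534, 0.0985, 0.0834]
orientation: [0.0, 0.94, 0.342, 0.001]
wrist_force: [-7.9, -1.6, 16.2]
finger_gap: 0.0301
grip_force: 52.4
```

Floor contact at reported z 0.0834, 26 mm above the table grasp, which matches the cup floor (the bars would give 38). I relax, release and lift clear.

Emit:
{"method": "jog_arm", "body": {
  "increments": [
    [[0, 0, -0.01, 0, 0, 0, 255], [0, 0, 0, 0, 0, 0, 0], [0, 0, 0, 0, 0, 0, 0], [0, 0, 0, 0, 0, 0, 0], [0, 0, 0, 0, 0, 0, 0], [0, 0, 0, 0, 0, 0, 0], [0, 0, -0.1, 0, 0, 0, 0], [0, 0, -0.16, 0, 0, 0, 0], [0, 0, -0.16, 0, 0, 0, 0], [0, 0, -0.1, 0, 0, 0, 0], [0, 0, 0, 0, 0, 0, 0]]
  ]
}}

```text
clock: 12.05
tcp_pos: [0.5362, 0.0987, 0.2174]
orientation: [0.001, 0.94, 0.342, 0.004]
wrist_force: [0.5, -0.4, -0.5]
finger_gap: 0.0853
grip_force: 0.0
```

```bash
cat > m4.py <<'E'
from h import *
import sys
from scipy.optimize import minimize
np.set_printoptions(precision=4,suppress=True)
c={n:cams.read_camera(n) for n in('scene','top')}; s=env.get_state(); M_=rot(s['orientation']); print(s['tcp_pos'],s['finger_gap'],s['wrist_force'],s['joint_pos'],np.degrees(np.arctan2(M_[1,0],M_[0,0])))
c0=c['scene']; q=proj(c0,[.534,.098,.09])[0]
L=spotter.cut_out('yellow_cone','scene'); b=min(L,key=lambda r:np.hypot(*(np.array(r['uv'])-q))); M=b['region'].astype(float); print(b['uv'],q)
for z in (.026,.038):
  def f(p,full=False):
    S=sil(c0,p[0],p[1],z); v0=int(proj(c0,[.534,.098,.055])[0,1]-5); return np.abs(S-M)[:v0].sum()
  r=minimize(f,[.534,.098],method='Nelder-Mead',options=dict(initial_simplex=[[.534,.098],[.54,.098],[.534,.104]]));print(z,r.x,r.fun,f([.534,.098]))
B={}
for n,uv in (('scene',(417,269)),('top',(132,226))):
    h=cv2.cvtColor(c[n]['pixels'],cv2.COLOR_RGB2HSV).astype(int)
    m=((h[...,0]<8)|(h[...,0]>172))&(h[...,1]>150)&(h[...,2]>80)
    y,x=np.nonzero(m); k=np.hypot(x-uv[0],y-uv[1])<30; B[n]=(x[k].mean(),y[k].mean()); print(n,B[n],k.sum())
print('ball',tri(ray(c['scene'],B['scene']),ray(c['top'],B['top'])))
a=c0['pixels'][150:330,280:480]; cv2.imwrite('pics/'+sys.argv[1],cv2.resize(a,(660,594),interpolation=cv2.INTER_CUBIC)[...,::-1])
E
python3 m4.py h1.png
```

```text
[0.534  0.0986 0.2132] 0.08554256952657101 [-0.1362  1.0792 -0.6232] [ 0.0347  0.2461 -0.0088  1.3148 -0.      2.4785] 39.97825553445717
[346.0, 245.9] [344.5519 238.5557]
0.026 [0.5399 0.1006] 32.31372549019608 76.76470588235294
0.038 [0.5503 0.1085] 38.75686274509803 214.20784313725488
scene (np.float64(417.17857142857144), np.float64(268.8857142857143)) 140
top (np.float64(nan), np.float64(nan)) 0
 ** On entry to DLASCL parameter number  4 had an illegal value
 ** On entry to DLASCL parameter number  4 had an illegal value
 ** On entry to DLASCL parameter number  4 had an illegal value
 ** On entry to DLASCL parameter number  4 had an illegal value
 ** On entry to DLASCL parameter number  5 had an illegal value
 ** On entry to DLASCL parameter number  4 had an illegal valuem4.py:16: RuntimeWarning: Mean of empty slice.
  y,x=np.nonzero(m); k=np.hypot(x-uv[0],y-uv[1])<30; B[n]=(x[k].mean(),y[k].mean()); print(n,B[n],k.sum())
  ret = ret.dtype.type(ret / rcount)
Traceback (most recent call last):
  File "m4.py", line 17, in <module>
    print('ball',tri(ray(c['scene'],B['scene']),ray(c['top'],B['top'])))
                 ~~~^^^^^^^^^^^^^^^^^^^^^^^^^^^^^^^^^^^^^^^^^^^^^^^^^^^
  File "h.py", line 11, in tri
    s=np.linalg.lstsq(np.c_[d1,-d2],o2-o1,rcond=None)[0]
      ~~~~~~~~~~~~~~~^^^^^^^^^^^^^^^^^^^^^^^^^^^^^^^^
numpy.linalg.LinAlgError: SVD did not converge in Linear Least Squares
```

The silhouette clearly fits the cone at floor height (residual 77 against 214 for standing on the bars), so it is home. Next is the lever: turn, shut the fingers and go down on the robot's side of the ball.

Emit:
{"method": "jog_arm", "body": {
  "increments": [
    [[0, 0, 0, 0, 0, -0.046, 255], [0, 0, 0, 0, 0, -0.046, 255], [0, 0, 0, 0, 0, -0.046, 255], [0, 0, 0, 0, 0, -0.046, 255], [0, 0, 0, 0, 0, -0.046, 255], [0.128, -0.081, 0, 0, 0, 0, 255], [0.128, -0.081, 0, 0, 0, 0, 255], [0.128, -0.081, 0, 0, 0, 0, 255], [0.128, -0.081, 0, 0, 0, 0, 255], [0.128, -0.081, 0, 0, 0, 0, 255], [0, 0, 0, 0, 0, 0, 255], [0, 0, 0.125, 0, 0, 0, 255], [0, 0, 0.125, 0, 0, 0, 255], [0, 0, 0.125, 0, 0, 0, 255], [0, 0, 0.125, 0, 0, 0, 255], [0, 0, 0, 0, 0, 0, 255]]
  ]
}}

```text
clock: 13.8
tcp_pos: [0.4533, 0.2694, 0.0826]
orientation: [-0.002, 0.758, 0.652, -0.005]
wrist_force: [-0.8, -0.6, 0.6]
finger_gap: -0.0
grip_force: 0.0
```

```bash
sed -i "s/^print('ball'.*//" m4.py; python3 m4.py h2.png 2>/dev/null
```

```text
[0.4567 0.271  0.0872] -7.457078769646532e-05 [ 0.4505 -1.0672  0.0241] [ 0.3844  0.2923 -0.2641  1.0175 -0.0002  2.1062] 81.34457773146832
[347.1, 248.3] [344.5519 238.5557]
0.026 [0.5371 0.1006] 26.258823529411764 53.6313725490196
0.038 [0.5481 0.1084] 29.88627450980392 184.8313725490196
scene (np.float64(417.09154929577466), np.float64(268.84507042253523)) 142
top (np.float64(132.20192307692307), np.float64(225.16346153846155)) 104
```

View pics/h2.png

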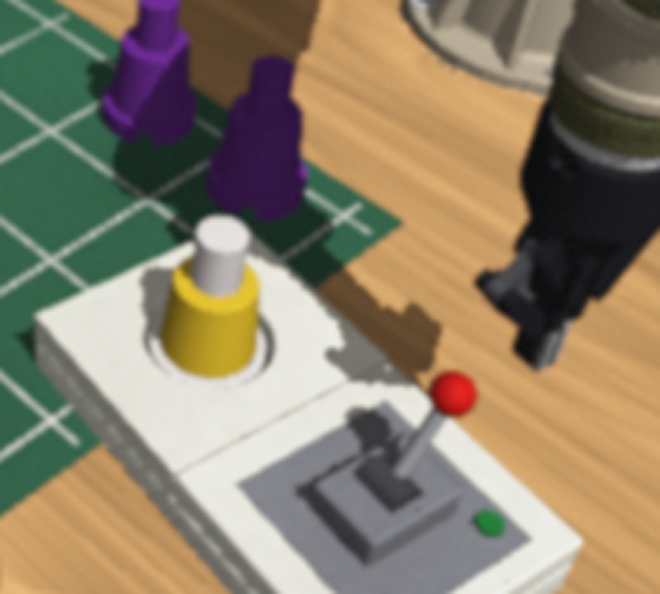

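Picture: the cone's foot is sunk evenly inside the cup ring at (212,350), and the shut fingers at (540,360) stand before the ball at (453,393). I push.

Emit:
{"method": "jog_arm", "body": {
  "increments": [
    [[0, 0.08, 0, 0, 0, 0, 255], [0, 0.06, 0, 0, 0, 0, 255], [0, 0.05, 0, 0, 0, 0, 255], [0, 0.05, 0, 0, 0, 0, 255], [0, 0.05, 0, 0, 0, 0, 255], [0, 0.05, 0, 0, 0, 0, 255], [0, 0.05, 0, 0, 0, 0, 255], [0, 0.03, 0, 0, 0, 0, 255], [0, 0, 0, 0, 0, 0, 255]]
  ]
}}

```text
clock: 14.85
tcp_pos: [0.5627, 0.2558, 0.0876]
orientation: [0.0, 0.759, 0.652, 0.0]
wrist_force: [0.9, 0.1, 0.1]
finger_gap: 0.0002
grip_force: 0.0
```

Emit:
{"method": "jog_arm", "body": {
  "increments": [
    [[0, 0.012, 0, 0, 0, 0, 255], [0, 0.012, 0, 0, 0, 0, 255], [0, 0.012, 0, 0, 0, 0, 255], [0, 0, 0, 0, 0, 0, 255]]
  ]
}}

```text
clock: 15.25
tcp_pos: [0.5656, 0.2554, 0.0876]
orientation: [-0.003, 0.758, 0.653, -0.003]
wrist_force: [-10.2, 1.8, 4.0]
finger_gap: -0.0003
grip_force: 5.7
```

At the stop (10 N). I back off, lift and check.

Emit:
{"method": "jog_arm", "body": {
  "increments": [
    [[0, 0.004, 0, 0, 0, 0, 255], [0, 0, 0, 0, 0, 0, 255], [0, -0.1, 0, 0, 0, 0, 255], [0, -0.16, 0, 0, 0, 0, 255], [0, -0.16, 0, 0, 0, 0, 255], [0, -0.1, -0.1, 0, 0, 0, 255], [0, 0, -0.16, 0, 0, 0, 255], [0, 0, -0.1, 0, 0, 0, 255], [0, 0, 0, 0, 0, 0, 255]]
  ]
}}

```text
clock: 16.15
tcp_pos: [0.445, 0.2755, 0.1827]
orientation: [0.001, 0.758, 0.652, 0.004]
wrist_force: [1.2, 0.3, -0.3]
finger_gap: 0.0003
grip_force: 0.0
```

```bash
cat >> m4.py <<'E'
v=np.array([.988,-.15]); print('ball',onz(ray(c0,B['scene']),.133), 'expected stop',np.array([.558,.256])+.034*v)
E
python3 m4.py h3.png 2>/dev/null
```

```text
[0.4432 0.2744 0.1787] 0.0001911350353055829 [-0.7265  0.0352 -0.2613] [ 0.4005  0.2142 -0.1346  1.2198 -0.0002  2.1215] 81.39570030167116
[346.2, 245.7] [344.5519 238.5557]
0.026 [0.5351 0.0993] 25.886274509803922 37.39607843137255
0.038 [0.5457 0.1076] 23.898039215686275 150.32941176470587
scene (np.float64(393.0980392156863), np.float64(282.94117647058823)) 51
top (np.float64(138.89285714285714), np.float64(198.60714285714286)) 28
ball [0.5827 0.2527 0.133 ] expected stop [0.5916 0.2509]
```

View pics/h3.png

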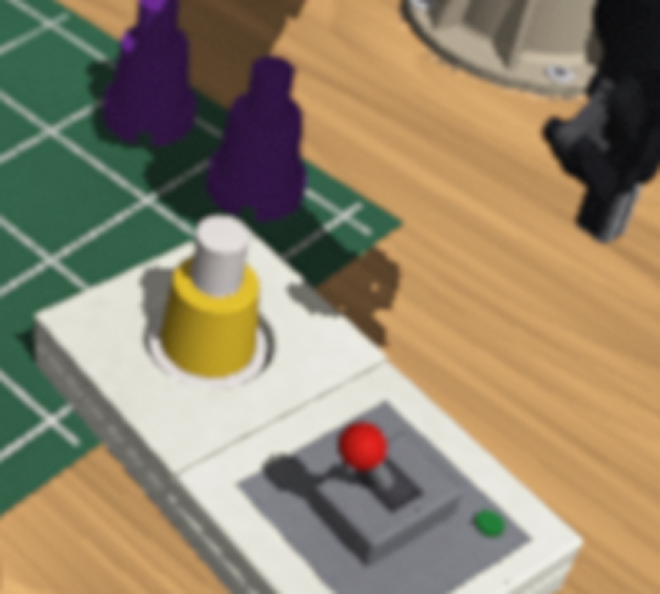

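The lever now leans away, with the ball at crop (364,446), and the cone sits flush at (212,350). The colour window clipped the ball, so I recompute it with a window around its new place.

```bash
sed -i "s/(417,269)),('top',(132,226))/(390,285)),('top',(139,194))/; s/<30/<16/" m4.py; echo "print(tri(ray(c['scene'],B['scene']),ray(c['top'],B['top'])))">>m4.py; python3 m4.py h4.png 2>/dev/null | tail -4
```

```text
scene (np.float64(389.626582278481), np.float64(284.9810126582278)) 158
top (np.float64(139.71428571428572), np.float64(195.0857142857143)) 105
ball [0.5909 0.2515 0.133 ] expected stop [0.5916 0.2509]
(array([0.5921, 0.2515, 0.1341]), np.float64(0.001172788442101621))
```

The ball is at its stop position (travel 66 mm, the full swing). I hand the job in.

```bash
python3 -c "
from workcell import ticket
print(ticket.hand_in())"
```

```text
the job is handed in; nothing more can be done
None
```

The yellow cone is fully home and upright on the cup's floor, the start lever was then pushed to its far stop, and the job is handed in; on a first missed grasp the fingers pressed on the cone's neck with about 27 N at the wrist, because the height reading is 30 mm low.

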